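Show the locking holes of a joint pin

ROBOT

A 6-joint arm with a two-finger parallel gripper is mounted at the origin on the work surface. World frame = base frame: x ahead of the robot, y to its left, z up, the work surface at z = 0. Lengths are in m, angles in rad, forces in N, time in s.
With the tool pointing down it reaches from about 0.275 to 0.825 m from the base axis. Payload 4.9 kg.
Tool frame: the origin (TCP) lies midway between the tips of the shut fingers; the grasp point (between the pads) lies 19 mm behind it (grip_point_offset is the distance from the TCP to the grasp point, in m); z points along the fingers, y is the line along which they close (so a half turn about z gives the same grasp; the last joint's range is limited). The gripper opens to 85 mm and grips with 20 to 120 N. Pads are 22 mm wide; open, the fingers measure 114 mm over their backs; the gripper's body (76 mm by 85 mm) begins 54 mm behind the grasp point. The pads swing forward as they close: fully open they stand 13 mm farther back than shut.
Start: joints at [0.976, 0.326, -0.193, 1.052, 0, 1.437], TCP at [0.245, 0.493, 0.231] pointing down, gripper open.
Joint ranges: [-2.65, 2.65], [-0.97, 1.79], [-1.3, 1.35], [-1.93, 2.1], [-1.47, 1.37], [-3.14, 3.14]. Speed limits (rad/s): [2.57, 2.57, 3.14, 3.14, 3.14, 3.14].

INTERFACE

Orientations are given as a rotation vector (axis times angle).
In Python, from cell import * gives the robot as it stands. Calls block until the motion is done:
- movep(position, orientation): joint-space move of the TCP to a pose.
- move_l(position, velocity=0.15, rot=None, until_force=None): straight line of the TCP; rot=None keeps the orientation; velocity is the mean speed in m/s. With until_force (N) it stops when the force on the tool has changed by that much, and returns True; else False.
- set_joints(angles): joint-space move.
- let_go() and grab(newtons=None): open the fingers fully, or close them until they stop; newtons is the grip in N (None keeps the last).
- sleep(seconds).
- ik(position, orientation): joint angles nearest the present ones, or None.
- get_state(): the state.
- grab_frame(name): name is "side" or "top"; returns a dict with "img" (480x640x3 uint8, red, green, blue), "fx", "fy", "cx", "cy" (pixels), "cam_to_world" (4x4, takes a point from camera to world coordinates). Camera axes: x right, y down, z forward; pixel columns grow to the right and rows downward; lengths in m; the calibration is good to about 2 mm. A picture is of the moment at which its call begins. There is no depth.
A pose or a line that the arm cannot do raises MotionError and nothing moves.
- sign_off(): hands the job in; it is judged then, once.
Trained networks look in the newest picture that a camera, given by its name, has taken for a name from the list of things; names that differ only in an ending like _2 or _b are one class to them, and where a whole thing is asked for, a point or a joint stands for the part that bears it (a point fixed in the world has none). Each returns a list of dicts, best first, with "score" (0 to 1); they miss things now and then, are a little off and sometimes report something else, mostly with a low value. They report only what shows in the picture. A call takes as long as a camera call. They do not tell look-alikes from the thing itself.
- spot_in(camera, name): "centre" ([column, row] in pixels, amid what is visible of it).
- silhouettes(camera, name): "mask" (480x640 bool, what is visible of it) and "centre" ([column, row] in pixels, amid what is visible of it).
- tip_of(camera, name): "centre" ([column, row] in pixels: a listed point, or the origin of a listed thing).
The state is a dict: "clock": time; "q": joint angles; "joint_velocities": joint speeds; "tau": joint torques, N m; "position": TCP position; "eef_rot": TCP orientation; "contact_force": force on the tool from outside, world axes, zero at the start; "wrist_torque": the same for the moment, N m; "finger_gap": opening from 0.0 (shut) to 1.0 (fully open); "grasp_force": force on a finger pad.
Only numpy, scipy, OpenCV 4.12 (cv2) and the standard library are available. Lean on these libraries where they do the work, as an engineer would, in place of code of your own. Each camera call takes 0.05 s, during which the arm holds its last target. There are 200 camera calls.

TASK

Take the orange cap off the rusty joint pin and stand it mouth down on the blue cage floor, without dropping it. Then grip the pin and draw it straight up, without jamming or dragging the base, until its lower locking hole is fully clear above the socket's mouth but at least about a third of the lower shank is still inside; finish holding it still there for inspection, never having pulled it right out. Leave the three beam clamps undisturbed.

Things in the scene. Friction and masses are not known exactly. Their poses are not given: they have to be found in the camera images.
- cage: mesh steel cage, open at the top, fixed. Origin under the centre of its floor, on the bench (z = 0); the floor is painted blue steel 4 mm thick, 460 mm (x) by 820 mm (y), its top at z = 4 mm. Mesh walls on its edges: 90 mm high on the robot's side, 130 mm on the far side (with a small bolted gate), 185 mm left and right
- socket_base: galvanised socket base, loose, 1.9 kg, standing on the blue floor: a 150 x 150 x 8 mm plate with an upright tube welded at its centre, 48.3 mm outside, bore 40.3 mm, 105 mm tall. Origin: centre of the plate's underside; z up along the tube, x and y along the plate's edges
- socket_mouth (a point): centre of the socket tube's open upper end, 113 mm above the underside of the socket base; z up along the bore
- joint_pin: rusty joint pin, about 0.7 kg, 212 mm long: shank 38.4 mm in diameter, collar 48.3 mm across and 12 mm high midway between two 100 mm shanks, each with an 11 mm cross hole 40 mm from the collar. At the start the collar rests on the socket's mouth, the lower shank in the bore with 0.95 mm clearance all round. Origin: centre of its foot; z up along the pin
- lower_hole (a point): centre of the lower locking hole, on the pin's axis, 60 mm above its foot; at the start 40 mm below the socket's mouth
- pin_top (a point): centre of the pin's top end, 212 mm above its foot
- cap: orange plastic guardrail cap, about 45 g, a round cup 47 mm outside, 40.4 mm inside, 70 mm tall, closed top 4 mm thick, standing mouth down over the pin's upper end with its top resting on the pin (it overlaps the pin by 66 mm; the fit is loose and it lifts straight off). Origin: centre of its mouth; z towards the closed top
- beam_clamp1: galvanised beam clamp, loose, 0.9 kg, about 100 x 50 mm and 117 mm tall, lying by itself on the blue floor; to be left alone. Origin: on its underside near the middle (all of it lies within 65 mm of this point, seen from above)
- beam_clamp2: galvanised beam clamp, loose, 0.9 kg, about 100 x 50 mm and 117 mm tall, lying by itself on the blue floor; to be left alone. Origin: on its underside near the middle (all of it lies within 65 mm of this point, seen from above)
- beam_clamp3: galvanised beam clamp, loose, 0.9 kg, about 100 x 50 mm and 117 mm tall, lying by itself on the blue floor; to be left alone. Origin: on its underside near the middle (all of it lies within 65 mm of this point, seen from above)
Mind the look-alikes: they are no part of the job. Several things have the shape of the cap; the one meant has the colours described above.

How it is judged:
By the outcome, as a careful person would: the job done as asked, in the order asked, and still so for the second after the job is handed in, while the arm keeps its last pose, push and grip.
It also fails if it takes over 50 s, if anything falls off the work surface, if the arm or the gripper's body presses on something with over 40 N, if the wrist force passes 120 N, or if a joint passes its speed limit or range.

## Working session

There is one attempt and no reset: what is moved stays moved. The work goes in short steps, each a Python script; the robot and the scene stay as the last script left them, time stands still between calls to the robot, and variables do not carry over. Pictures are saved under pics/ and viewed, at most 10 in all, crops included, and the job is handed in when it is done.

```bash
mkdir -p pics
cat > h.py <<'E'
from cell import *
import numpy as np, cv2
def snap(cam,fn=None):
    f=grab_frame(cam)
    if fn: cv2.imwrite('pics/'+fn,f['img'][:,:,::-1])
    return f
def ray(f,px):
    T=np.array(f['cam_to_world']); d=np.array([(px[0]-f['cx'])/f['fx'],(px[1]-f['cy'])/f['fy'],1])
    return T[:3,3],T[:3,:3]@d
def at_z(f,px,z):
    o,d=ray(f,px); return o+d*(z-o[2])/d[2]
def proj(f,p):
    T=np.array(f['cam_to_world']); c=T[:3,:3].T@(np.array(p)-T[:3,3])
    return np.array([f['fx']*c[0]/c[2]+f['cx'],f['fy']*c[1]/c[2]+f['cy']])
def tri(f,a,g,b):
    o1,d1=ray(f,a);o2,d2=ray(g,b)
    s=np.linalg.lstsq(np.c_[d1,-d2],o2-o1,rcond=None)[0]
    p,q=o1+s[0]*d1,o2+s[1]*d2
    return (p+q)/2,np.linalg.norm(p-q)
E
python3 - <<'E'
from h import *
np.set_printoptions(precision=3,suppress=True)
for c in('side','top'):
    f=snap(c,c+'0.png'); print(c,f['fx'],np.array(f['cam_to_world'])[:3])
    for n in('cap','joint_pin','socket_base','beam_clamp1','cage'):
        print(n,[(np.round(d['centre']).tolist(),round(d['score'],2)) for d in spot_in(c,n)])
    for n in('socket_mouth','pin_top','cap','socket_base','cage','beam_clamp1'):
        print('tip',n,[(np.round(d['centre'],1).tolist(),round(d['score'],2)) for d in tip_of(c,n)])
print(get_state())
E
```

```text
side 547.7083630001939 [[ 0.803 -0.333  0.494 -0.076]
 [-0.596 -0.417  0.687 -0.758]
 [-0.023 -0.846 -0.533  0.736]]
cap [([310.0, 408.0], 0.89), ([157.0, 265.0], 0.8), ([301.0, 194.0], 0.56)]
joint_pin [([303.0, 223.0], 0.75)]
socket_base [([307.0, 267.0], 0.57)]
beam_clamp1 [([496.0, 292.0], 0.81), ([238.0, 210.0], 0.74), ([296.0, 170.0], 0.48)]
cage [([386.0, 300.0], 0.79), ([295.0, 173.0], 0.56)]
tip socket_mouth [([303.3, 231.7], 0.74)]
tip pin_top []
tip cap [([302.0, 207.8], 0.97), ([160.6, 275.0], 0.6), ([313.7, 423.5], 0.6)]
tip socket_base [([308.2, 267.8], 0.82)]
tip cage [([344.4, 274.7], 0.91)]
tip beam_clamp1 [([237.5, 225.5], 0.83)]
top 596.0620238694805 [[-0.027 -0.992  0.12   0.28 ]
 [-0.999  0.03   0.023 -0.009]
 [-0.026 -0.119 -0.993  1.574]]
cap [([437.0, 321.0], 0.86), ([291.0, 224.0], 0.79), ([224.0, 341.0], 0.62)]
joint_pin [([298.0, 232.0], 0.43)]
socket_base [([297.0, 238.0], 0.82)]
beam_clamp1 [([189.0, 240.0], 0.81), ([429.0, 148.0], 0.61), ([196.0, 168.0], 0.59)]
cage [([329.0, 206.0], 0.74)]
tip socket_mouth [([291.2, 226.6], 0.6)]
tip pin_top [([291.1, 221.3], 0.43)]
tip cap [([433.3, 319.3], 0.68), ([227.1, 336.7], 0.57), ([290.5, 222.8], 0.56)]
tip socket_base [([295.5, 235.3], 0.59)]
tip cage [([288.5, 220.7], 0.61), ([316.4, 210.1], 0.58)]
tip beam_clamp1 [([194.6, 241.8], 0.88), ([430.1, 155.8], 0.67), ([203.0, 170.5], 0.58)]
{'clock': 1.2, 'q': array([ 0.976,  0.326, -0.193,  1.052,  0.   ,  1.437]), 'joint_velocities': array([ 0.001, -0.002, -0.   ,  0.001, -0.001, -0.   ]), 'tau': array([  0.001, -44.333,  26.276,   0.001,  -0.   ,   0.   ]), 'position': array([0.245, 0.493, 0.231]), 'eef_rot': array([-0.717, -3.059,  0.   ]), 'contact_force': array([ 0.683, -0.9  , -0.54 ]), 'wrist_torque': array([0.019, 0.008, 0.037]), 'grasp_force': 0.0, 'finger_gap': 0.9942575965107449}
```

View pics/side0.png

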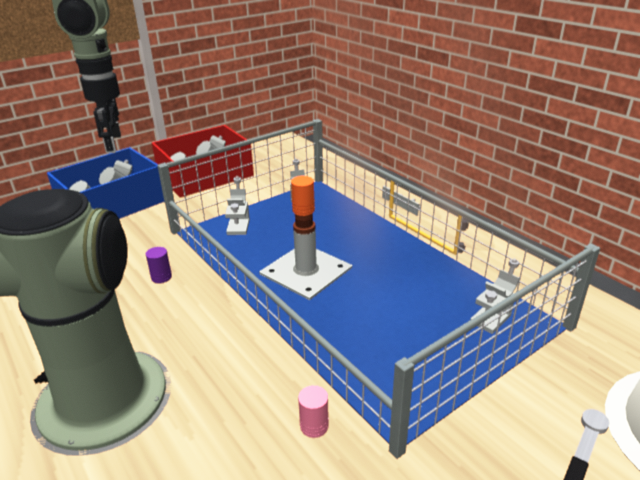

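View pics/top0.png

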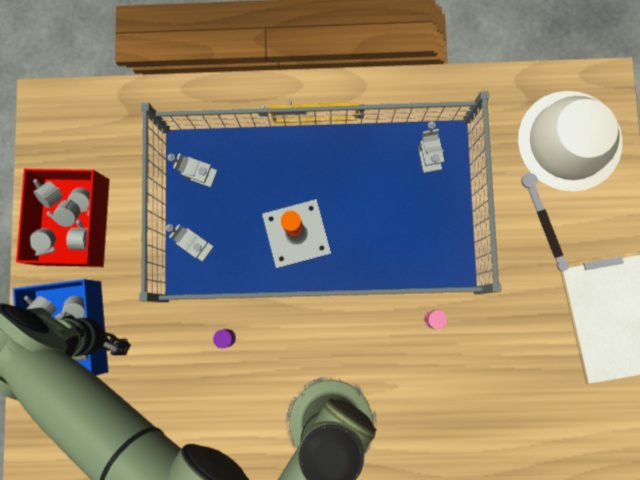

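Cap look-alikes: 
- Orange: side (302,195), top (291,221), on the pin.
- Purple: side (158,265), top (224,338), on the bench.
- Pink: side (313,411), top (437,320), on the bench.

I'm choosing the orange one on the pin. Next I'll fit its position in both views and check it in a crop.

```bash
cat >> h.py <<'E'
from scipy.optimize import least_squares
def cyl(x,y,z0,z1,r):
    a=np.linspace(0,2*np.pi,48)
    return np.array([[x+r*np.cos(t),y+r*np.sin(t),z] for z in(z0,z1) for t in a])
def omask(f,near=None):
    h=cv2.cvtColor(f['img'],cv2.COLOR_RGB2HSV)
    m=cv2.inRange(h,(4,190,110),(14,255,255))
    n,l,s,c=cv2.connectedComponentsWithStats(m)
    i=1+np.argmax(s[1:,4]) if near is None else 1+np.argmin(np.hypot(*(c[1:]-near).T)+1e3*(s[1:,4]<60))
    return l==i
def hullbox(f,P):
    q=np.array([proj(f,p) for p in P]); return np.r_[q.min(0),q.max(0)]
def fitcap(fs,z0,x0,near=None):
    B=[]
    for f in fs:
        m=omask(f,None if near is None else proj(f,near)); r,c=np.nonzero(m); B.append(np.r_[c.min(),r.min(),c.max()+1,r.max()+1]-.5)
    def res(v): return np.concatenate([hullbox(f,cyl(v[0],v[1],z0,z0+.07,.0235))-b for f,b in zip(fs,B)])
    s=least_squares(res,x0,loss='soft_l1'); return s.x,res(s.x)
E
python3 - <<'E'
from h import *
np.set_printoptions(precision=4,suppress=True)
s=snap('side');t=snap('top')
x0=at_z(t,(291,221),.233)[:2]; print(x0)
print(fitcap([s,t],.163,x0)); print(fitcap([s],.163,x0),fitcap([t],.163,x0))
print('floor cage corners',at_z(t,(165,130),.004),at_z(t,(475,288),.004))
for n,p in (('c1',(189,240)),('c2',(196,168)),('c3',(430,150))): print(n,at_z(t,p,.03))
for p in ((262,213),(316,200),(330,253),(277,267)): print(at_z(t,p,.012))
def crop(f,c,w):
    m=f['img'][c[1]-w:c[1]+w,c[0]-w:c[0]+w]; return cv2.resize(m,(400,400),interpolation=cv2.INTER_CUBIC)
im=np.hstack([crop(s,(303,225),50),crop(t,(294,228),50)])
cv2.imwrite('pics/crop1.png',im[:,:,::-1])
E
```

```text
[0.4872 0.0762]
(array([0.4886, 0.0768]), array([-1.433 , -6.323 ,  0.4361,  0.1068, -0.0823, -0.2498,  0.9622,
        0.0865]))
(array([0.4864, 0.0719]), array([-0.9484, -5.2206,  0.9972,  1.3698])) (array([0.4884, 0.0778]), array([-0.5163, -0.1638,  0.549 ,  0.1686]))
floor cage corners [0.7846 0.4297 0.004 ] [ 0.331  -0.3862  0.004 ]
c1 [0.4764 0.3581 0.03  ]
c2 [0.669  0.3391 0.03  ]
c3 [ 0.697  -0.2831  0.03  ]
[0.5452 0.1669 0.012 ]
[0.5758 0.0223 0.012 ]
[ 0.433  -0.0107  0.012 ]
[0.4002 0.1297 0.012 ]
```

View pics/crop1.png

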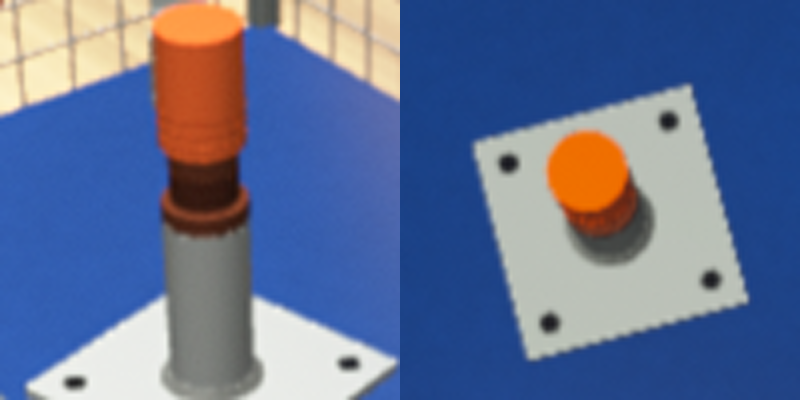

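The crop shows the orange cup on the rusty pin, with its top disc at about (291,221) in the top view. The plate centre agrees with the fitted axis, roughly (0.4885, 0.077).

```bash
sed -i 's/(4,190,110),(14,255,255)/(4,140,100),(16,255,255)/' h.py
python3 - <<'E'
from h import *
np.set_printoptions(precision=4,suppress=True)
s=snap('side');t=snap('top')
v,r=fitcap([s,t],.163,[.4885,.077]);print(v,r, fitcap([s],.163,v)[0],fitcap([t],.163,v)[0])
R=[0,np.pi,0]
p=get_state()['position']; move_l([p[0],p[1],.36],.25)
for RR in ([0,np.pi,0],[np.pi,0,0]): print(RR,ik([v[0],v[1],.33],RR),ik([.45,-.1,.03],RR))
E
```

```text
[ 0.997  -0.2803] [ -1.3842 117.1191 -23.3117 131.3213 306.6829  -5.385    0.1211 -37.5709] [1.9444 0.1712] [ 0.9742 -0.2717]
[0, 3.141592653589793, 0] None [-0.379   0.419  -0.6711  0.4807  0.     -0.379 ]
[3.141592653589793, 0, 0] None [-0.379   0.419  -0.6711  0.4807  0.      2.7626]
```

Run:
```python
from h import *
np.set_printoptions(precision=4,suppress=True)
s=snap('side');t=snap('top'); n=[.4885,.077,.2]
v,r=fitcap([s,t],.163,n[:2],n);print(v,r, fitcap([s],.163,v,n)[0],fitcap([t],.163,v,n)[0])
R=[0,np.pi,0]
P=[.4884,.0773]
print(ik([*P,.33],R))
movep([*P,.33],R)
sleep(.3); st=get_state(); print(st['clock'],st['position'],st['eef_rot'],st['contact_force'])
s=snap('side','s1.png')
```

```text
[0.487  0.0761] [-0.8353  0.0099  0.0732 -0.5139  0.2718  0.3967  0.3024 -1.2926] [0.487  0.0747] [0.4861 0.0768]
[ 0.0076  0.1737 -0.1425  1.2546  0.      0.0076]
4.225 [0.4884 0.0778 0.33  ] [-0.0015  3.1415  0.0001] [ 0.0728 -0.9258  0.2984]
```

View pics/s1.png

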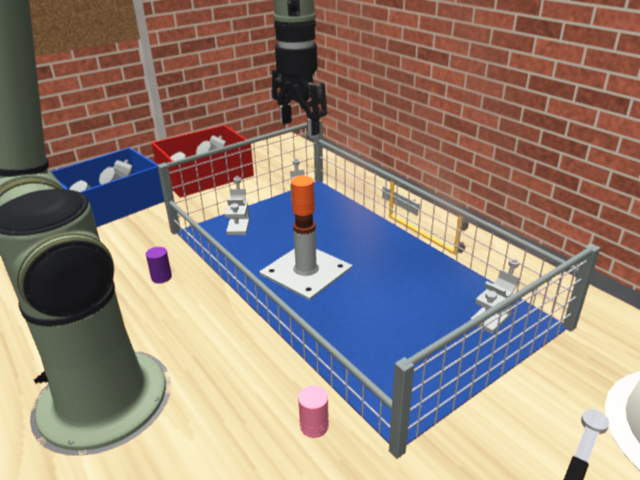

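The gripper, at about (300,100), sits centred over the cap with its fingers straddling in y. I'll descend and grip the cap gently.

Run:
```python
from h import *
np.set_printoptions(precision=4,suppress=True)
P=[.4875,.0763]
move_l([*P,.26],.15)
print(move_l([*P,.186],.08,until_force=8))
sleep(.2); a=get_state(); print(a['position'],a['contact_force'])
grab(20); sleep(.3)
b=get_state(); print(b['clock'],b['position'],b['finger_gap'],b['grasp_force'],b['contact_force']-a['contact_force'],b['wrist_torque']-a['wrist_torque'])
```

```text
False
[0.4879 0.0763 0.1865] [ 0.1826 -0.0124  0.2995]
6.9083 [0.4877 0.0768 0.1862] 0.5381309393798445 21.47024095756933 [-0.5406  4.8192  3.4465] [ 1.0229  0.0207 -0.0358]
```

Run:
```python
from h import *
np.set_printoptions(precision=4,suppress=True)
def F(): return np.mean([(sleep(.04),get_state()['contact_force'])[1] for _ in range(5)],0)
print(F())
for y in (.0768,.0774,.078,.0786):
    move_l([.4875,y,.186],.02); f=F(); print(y,get_state()['position'],f,get_state()['wrist_torque'])
    if f[1]<.6: break
print(get_state()['clock'])
```

```text
[-0.1213  4.9913  4.3767]
0.0768 [0.4877 0.0769 0.1862] [-0.692   4.1345  5.1025] [ 1.0843  0.0768 -0.0055]
0.0774 [0.4877 0.0771 0.1862] [-0.716   3.682   5.2136] [0.669  0.0721 0.0404]
0.078 [0.4876 0.0773 0.1861] [-0.1799  1.8787  5.27  ] [ 0.3516  0.13   -0.0069]
0.0786 [0.4876 0.0775 0.1861] [-0.426   1.3399  5.1541] [0.1421 0.1035 0.0596]
8.95
```

Run:
```python
from h import *
np.set_printoptions(precision=4,suppress=True)
p=[.4875,.0788]
for z in (.21,.27): move_l([*p,z],.05); st=get_state(); print(st['position'],st['contact_force'],st['grasp_force'],st['finger_gap'])
move_l([*p,.30],.1)
st=get_state(); print(st['clock'])
s=snap('side');t=snap('top')
a=s['img'][60:300,180:420];b=t['img'][110:350,180:420]
cv2.imwrite('pics/c2.png',cv2.resize(np.hstack([a,b]),(800,400),interpolation=cv2.INTER_CUBIC)[:,:,::-1])
for f,c in((s,'side'),(t,'top')):
  for n in('pin_top','socket_mouth','socket_base'): print(c,n,[(np.round(d['centre'],1).tolist(),round(d['score'],2)) for d in tip_of(c,n)])
```

```text
[0.4876 0.0784 0.2102] [-0.947  -1.0443 -0.2821] 21.043792369309813 0.5405482331681573
[0.4873 0.0788 0.2696] [-0.3487  0.884  -0.1525] 21.022096371743828 0.5425703722135133
11.3833
side pin_top [([299.7, 180.8], 0.59)]
side socket_mouth [([302.5, 231.6], 0.94)]
side socket_base [([309.5, 275.5], 0.91)]
top pin_top [([290.4, 220.6], 0.36)]
top socket_mouth [([295.5, 227.6], 0.75)]
top socket_base [([295.7, 232.5], 0.79)]
```

View pics/c2.png

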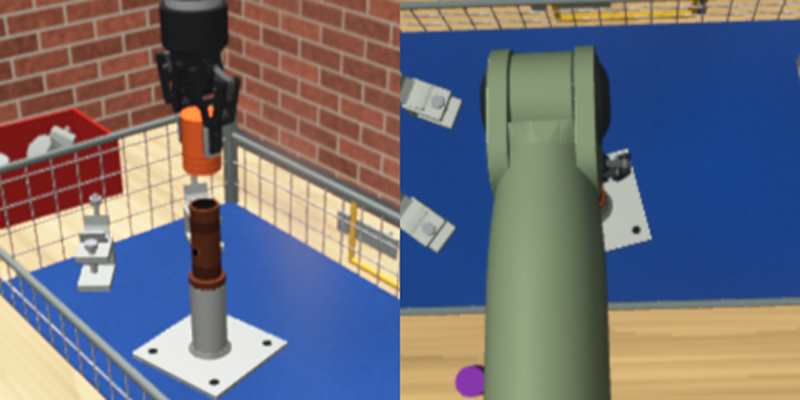

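The cap, at side about (300,145), hangs upright in the fingers, and the pin stands undisturbed in the socket. I'll place the cap on clear blue floor to the right of the base.

Run:
```python
from h import *
np.set_printoptions(precision=4,suppress=True)
Q=[.48,-.13]
move_l([*Q,.30],.2); move_l([*Q,.06],.15); sleep(.2)
a=get_state(); print(a['position'],a['contact_force'])
print(move_l([*Q,.021],.02,until_force=4))
sleep(.2);a=get_state(); print(a['position'],a['contact_force'],a['eef_rot'])
let_go(); sleep(.3)
move_l([*Q,.2],.12); a=get_state(); print(a['clock'],a['finger_gap'],a['contact_force'])
move_l([*Q,.33],.25)
s=snap('side','s3.png')
print(fitcap([s],.004,Q,[*Q,.04]))
print('clock',get_state()['clock'])
```

```text
[ 0.4804 -0.1302  0.0605] [-0.2857 -0.43    0.4317]
True
[ 0.4801 -0.1298  0.027 ] [0.0347 0.9976 6.2363] [-0.0002  3.1416  0.0009]
18.9583 1.0027323881194432 [-0.5292 -0.0414 -0.2081]
(array([ 0.484 , -0.1296]), array([-0.8663, -1.0869,  0.8066,  0.8043]))
clock 19.675
```

View pics/s3.png

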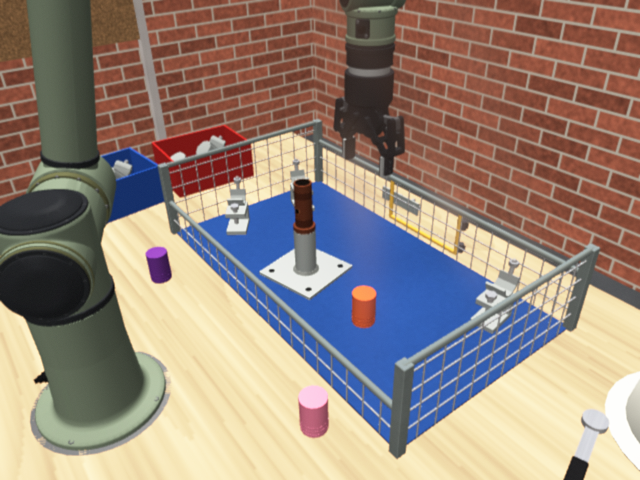

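The cap, at side (364,307), stands mouth down on the blue floor. Next I'll grip the pin, null the side force, and then lift.

Run:
```python
from h import *
np.set_printoptions(precision=4,suppress=True)
def F(): return np.mean([(sleep(.03),np.r_[get_state()['contact_force'],get_state()['wrist_torque']])[1] for _ in range(5)],0)
y=.0777;X=.4875
move_l([X,y,.30],.2); move_l([X,y,.26],.12); print(move_l([X,y,.183],.08,until_force=8)); sleep(.1)
f0=F(); print(get_state()['position'],f0)
grab(20); sleep(.2); f=F()-f0; s=get_state(); print(s['position'],s['finger_gap'],f,s['clock'])
for i in range(5):
    if abs(f[1])<.8: break
    y+=np.clip(f[1]*.0003,-.0008,.0008); move_l([X,y,.183],.02); f=F()-f0; print(y,get_state()['position'],f)
print(get_state()['clock'])
```

```text
False
[0.4877 0.0777 0.1833] [ 0.0697  0.1767 -0.5802  0.0093  0.0046 -0.0138]
[0.4875 0.0779 0.1831] 0.4413957882970273 [-0.7015  1.8838  2.488   0.314   0.0759 -0.0184] 23.5917
0.07826513679971087 [0.4875 0.078  0.1831] [-0.5014 -0.4924  3.2153 -0.1206  0.1199 -0.0025]
24.0083
```

Side force nulled. Now I'll firm the grip and lift 55 mm in stages, watching the force.

Run:
```python
from h import *
np.set_printoptions(precision=4,suppress=True)
X,y=.4875,.07826
grab(60); sleep(.2); s=get_state(); z0=s['position'][2]; print(s['position'],s['contact_force'],s['wrist_torque'],s['grasp_force'])
for d in (.006,.02,.035,.045,.055):
    hit=move_l([X,y,.183+d],.03,until_force=16); s=get_state(); f=s['contact_force']
    print(hit,s['position'][2]-z0,s['position'],f,s['wrist_torque'],s['finger_gap'])
    if hit or np.hypot(f[0],f[1])>5: break
print(s['clock'])
g=snap('side')
cv2.imwrite('pics/s4.png',cv2.resize(g['img'][100:340,200:440],(600,600),interpolation=cv2.INTER_CUBIC)[:,:,::-1])
print([(np.round(d['centre'],1).tolist(),round(d['score'],2)) for n in('lower_hole','socket_mouth','socket_base') for d in tip_of('side',n)])
```

```text
[0.4876 0.0781 0.1832] [-1.0367 -0.2346  5.3423] [-0.295   0.2963  0.016 ] 59.520227909088135
False 0.0051876982672386385 [0.4869 0.0784 0.1884] [ 0.7312  0.2862 -6.3034] [0.0231 0.0054 0.077 ] 0.4344072979369174
False 0.01991909694081692 [0.4875 0.0783 0.2031] [-0.8234 -0.6794 -6.2966] [0.0193 0.0232 0.0178] 0.4352668350105838
False 0.034865130496013114 [0.4875 0.0783 0.2181] [ 0.2132  0.1364 -6.4033] [-0.0106  0.0957 -0.019 ] 0.435087788962952
False 0.0450116901198708 [0.4876 0.0782 0.2282] [ 0.2333  0.0286 -6.0487] [0.0116 0.0561 0.0376] 0.43837213399478064
False 0.05502121532585991 [0.4876 0.0783 0.2382] [ 0.2448 -0.7541 -6.2737] [0.0178 0.0501 0.0073] 0.4366970924036384
27.0083
[([306.4, 220.8], 0.8), ([302.5, 230.2], 0.77), ([309.6, 271.8], 0.94)]
```

View pics/s4.png

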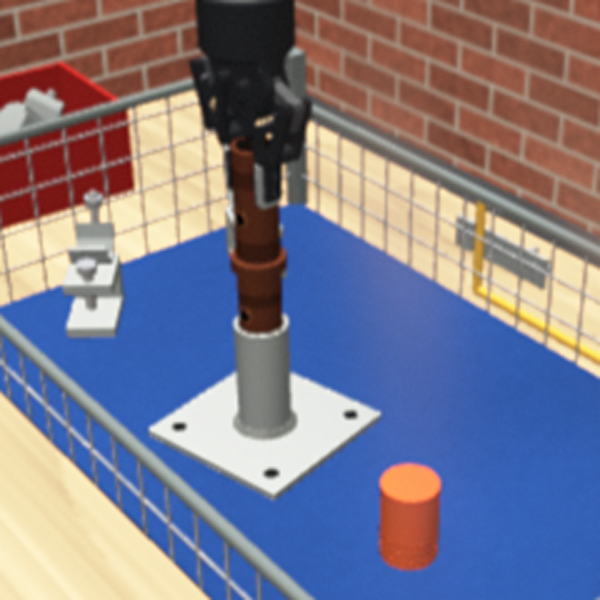

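The crop shows the lower hole, at about (243,315), just above the socket mouth at about (262,325). The collar is about 55 mm up, the base hasn't moved, and the force is only the pin's weight.

Run:
```python
from h import *
sleep(.5); s=get_state(); print(s['position'],s['contact_force'],s['clock']); print(sign_off())
```

```text
[0.4875104  0.07825194 0.23799827] [-0.21022068  0.31116929 -5.24912746] 27.7083
the job is handed in; nothing more can be done
None
```

I handed the job in at about 28 s: the cap stands mouth down on the blue floor, and the pin is held still 55 mm up, with its lower hole about 10 mm clear of the socket mouth and about 45 mm of lower shank still inside.

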